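# Check a valve spring on the lever spring tester

## Robot

A 6-joint arm with a two-finger parallel gripper is mounted at the origin on the work surface. World frame = base frame: x ahead of the robot, y to its left, z up, the work surface at z = 0. Lengths are in m, angles in rad, forces in N, time in s.
With the tool pointing down it reaches from about 0.375 to 0.925 m from the base axis. Payload 5.7 kg.
Tool frame: the origin (TCP) lies at the very end of the fingers, on their centre line; the grasp point (between the pads) lies 19 mm behind it (bot.grip_depth is the distance from the TCP to the grasp point, in m); z points along the fingers, y is the line along which they close (so a half turn about z gives the same grasp; the last joint's range is limited). The gripper opens to 88 mm and grips with 3 to 60 N. Pads are 20 mm wide; open, the fingers measure 115 mm over their backs; the gripper's body (75 mm by 178 mm) begins 61 mm behind the grasp point.
Start: joints at [1.018, 0.359, 1.51, -0, 1.272, -0.115], TCP at [0.254, 0.543, 0.223] pointing down, gripper open.
Joint ranges: [-2.97, 2.97], [-1.01, 2.36], [0.21, 2.38], [-0.96, 4.11], [0.2, 2.71], [-2.98, 2.98]. Speed limits (rad/s): [2.39, 2.39, 3.14, 3.14, 3.14, 3.14].

## Interface

Orientations are given as a 3x3 rotation matrix whose columns are the frame's x, y, z axes.
In Python, from plant import bot gives the robot as it stands.
- The arm moves only by the tool jog_arm, never from a script. Its argument "moves" is a list of rows, each a list of 7 numbers: the shift along the tool's x, y, z in cm, then the turn, a rotation vector about the tool's x, y, z in rad, then the finger opening in cm, from 0 to 8.78. In form: [[x, y, z, ax, ay, az, grip], ...]. A call has 1 to 5 rows; each row is the pose to reach, as a shift and turn from the pose commanded when the call began, along the tool's axes at that moment; what a row does not reach only later rows make up. A row lasts 1/8 s, in which the tool goes at most 62.5 mm and 10.7 degrees, less where a joint would pass 70% of its speed; a pose out of reach is approached as far as the arm can. A call with a gripper value outside its range is refused whole. The fingers move at their own pace and stop on an object; "squeeze" is the grip in N (left out, the last holds). Time passes only in rows, so rows that repeat a pose let the fingers close. It gives the time, the measured TCP pose, the force, the opening and the grip force at its end, in the units of the state.
- bot.get_obs(): the state, without advancing time (a new reading comes with each control period).
- bot.capture(name): name is "scene" or "side" or "wrist"; returns (picture, depth): 400x640x3 uint8, red, green, blue; 400x640 float32, m along the optical axis (not along the pixel's ray), 0 where there is no reading.
- bot.camera_params(name): a dict with "fov_y" (degrees; the focal length in pixels is half the picture's height over the tangent of half this angle, whatever the lens; pixels are square), "cx", "cy" (the principal point, pixels), "dist_coeffs" ([k1, k2, p1, p2, k3] as OpenCV has them; the pictures are not rectified), "position" and "rotation" of the camera in the world; the wrist camera has in their place "hand_eye" (4x4, takes a point from camera to tool coordinates, whose origin is the TCP and whose axes are the flange's). Camera axes: x right, y up, looking along -z (the intrinsics and any distortion apply to the point x, -y, -z); pixel columns grow to the right and rows downward; lengths in m; the calibration is good to about 2 mm. A picture is of the moment at which its call begins: read the wrist's pose just before it. camera_params takes no time and is no camera call.
- bot.sign_off(): hands the job in; it is judged then, once.
Trained networks look in the newest picture that a camera, given by its name, has taken for a name from the list of things; names that differ only in an ending like _2 or _b are one class to them, and where a whole thing is asked for, a point or a joint stands for the part that bears it (a point fixed in the world has none). Each returns a list of dicts, best first, with "conf" (0 to 1); they miss things now and then, are a little off and sometimes report something else, mostly with a low value. They report only what shows in the picture. A call takes as long as a camera call. They do not tell look-alikes from the thing itself.
- bot.spot_in(camera, query): "position" ([x, y, z] in m, in world coordinates, good to about 4 mm: the middle of the surface that is visible of it).
- bot.place_of(camera, query): "position" ([x, y, z] in m, in world coordinates, good to about 4 mm: a listed point, or the origin of a listed thing).
The state is a dict: "t": time; "q": joint angles; "joint_vel": joint speeds; "joint_torque": joint torques, N m; "position": TCP position; "eef_rot": TCP orientation; "ft_force": force on the tool from outside, world axes, zero at the start; "torque": the same for the moment, N m; "finger_gap": opening from 0.0 (shut) to 1.0 (fully open); "gripper_force": force on a finger pad.
Only numpy, scipy, OpenCV 4.12 (cv2) and the standard library are available. Lean on these libraries where they do the work, as an engineer would, in place of code of your own. Each camera call takes 0.05 s, during which the arm holds its last target. There are 200 camera calls.

## Task

Test the tall coil spring for the blast cabinet's foot valve: stand it in the tester's pan, bring the lever down until it bears on the stop screw and keep it there under a light, steady push for a good second without forcing it, then let the lever back up under control and read the dial's loose hand. If that hand got to the broad limit bar or past it, put the spring in the rectangular tray, otherwise in the round tin, and do not disturb the other things on the bench.

Things in the scene. Friction and masses are not known exactly. Their poses are not given: they have to be found in the camera images.
- spring: the spring under test: a thin-wire steel coil spring, 30 mm outside diameter, 47 to 54 mm tall when free (some have taken a set), 0.1 kg, standing on end on the table. Origin: centre of its lower end, z up along the spring. Grip it across its lowest 20 mm; higher up the coils give. Stiffness 1.6 N per mm
- pan: the tester's round steel load pan: flat floor 35 mm across inside a rim 5 mm high, 60 mm above the table, under where the lever's foot comes down. Origin: centre of the pan floor. It sinks 0.1 mm per N
- tester: bench spring tester, grey casting 110 x 270 mm, fixed. Origin: underside centre, below the pan. The lever swings in its local y-z plane: hinge at local y +85 mm, lever down towards local -y. Stop screw at local y -55 mm. Dial (100 mm across, its top edge 87 mm high) 118 mm out on local +x, facing up and outward
- lever_ball (a point): centre of the black ball knob, 32 mm diameter, on the end of the lever, 195 mm from the hinge axis. It is smooth and can slip in a pinch grip; shut fingers can push it over from its far side (tester's local +y) and then press on its top. While the lever stands upright only a level push moves it
- lever_hinge (a point): the lever's hinge, 118 mm above the table; its axis runs along the tester's local x. The lever bar (14 mm wide, 18 mm high) is centred on it. A round swivelling foot hangs under the bar 85 mm from the hinge, its face 20 mm below the bar's centre line
- lever (a joint): lever angle: 0 = level, grows as the lever rises, pi/2 = upright, 1.65 = up on its end stop, where it rests. A damped return spring (2 N at the ball when level, 1 N when up) brings it back up by itself in about 2 s wherever it is let go. With a spring in the pan the foot meets it at about 0.1 to 0.2; let go then, it flies up
- stop_screw: upright steel screw, 10 mm diameter, with a lock nut, that stops the lever at the set test height (foot about 38 mm over the pan); the bar's underside lands on it 140 mm from the hinge. Origin: centre of its top, set 107 to 111 mm above the table; 109 mm means the lever stops at 0, each mm more 0.007 rad sooner. Rigid: force there climbs fast
- dial (a joint): broad long hand of the dial: the present load on the pan, 0.16 rad per N, clockwise from the 0 tick (lower left, seen from its front); ticks every 1 N, longer ones every 5 N, range 25 N. The standing spring's own weight shows as about 0.15
- dial_max (a joint): thin shorter loose hand of the dial (with a round eye), pushed along by the broad hand and left at the highest load reached (to about 0.3 N), 0.16 rad per N. The one broad limit bar on the dial face is at 17 N = 2.72 rad
- tray: rectangular open steel tray for good springs, 140 x 110 x 25 mm, walls and floor 3 to 5 mm. Origin: underside centre, long side along its x
- tin: round open tin for rejected springs, 124 mm outside diameter, 36 mm high, wall and floor 3 mm. Origin: underside centre
- short_spring: bystander: a short dark heavy-wire spring, 25 mm diameter, 30 mm high. Origin: underside centre
- spanner: bystander: open spanner 160 mm long lying on the table
- plaster_knife: bystander: plaster knife 180 mm long lying on the table
- sanding_block: bystander: cork sanding block 75 x 45 x 30 mm
- jar: bystander: glass jar with lid, 64 mm diameter, 85 mm high
Not all that is in view belongs to the job. Leave any orange look-alike of the tray alone.

How it is judged:
By the outcome, as a careful person would: the job done as asked, in the order asked, and still so for the second after the job is handed in, with the robot touching nothing.
It also fails if it takes over 72 s, if anything falls off the work surface, if the arm or the gripper's body presses on something with over 40 N, if the wrist force passes 120 N, or if a joint passes its speed limit or range.

## Working session

There is one attempt and no reset: what is moved stays moved. The work goes in short steps, Python scripts to look and compute and a tool call to move; the robot and the scene stay as the last step left them, time stands still between calls to the robot, and variables do not carry over. Pictures are saved under pics/ and viewed, at most 10 in all, crops included, and the job is handed in when it is done.

Besides the shell and the picture viewer there is one more tool, called after "Call:" as a command line: name --pt "numbers of a row" for each row, then --argument value for the rest. jog_arm: Moves the arm, as the interface text tells. Its arguments: {"type":"object","properties":{"moves":{"type":"array","items":{"type":"array","items":{"type":"number"}}},"squeeze":{"type":"number"}},"required":["moves"]}

```bash
mkdir -p pics; ls; cat > h.py <<'E'
import numpy as np,cv2
from plant import bot
np.set_printoptions(precision=4,suppress=True)
def snap(c,n):
    p,d=bot.capture(c); cv2.imwrite(f'pics/{n}.png',p[:,:,::-1]); return p,d
def find(c,qs,f='place_of'):
    for q in qs:
        for r in getattr(bot,f)(c,q)[:3]: print(c,q,np.round(r['position'],4),round(r['conf'],2))
E
python3 - <<'E'
from h import *
a,_=snap('scene','a');b,_=snap('side','b')
cv2.imwrite('pics/ab.png',cv2.resize(np.vstack([a,b]),(480,600),interpolation=cv2.INTER_AREA)[:,:,::-1])
T=['spring','pan','tester','lever_ball','lever_hinge','stop_screw','tray','tin','short_spring','jar']
find('scene',T);find('side',T)
for c in('scene','side'):print(bot.camera_params(c))
E
```

```text
pics
scene spring [ 0.4817 -0.2428  0.0007] 0.49
scene spring [0.4643 0.3737 0.0017] 0.36
scene pan [ 0.3549  0.2129 -0.0007] 0.57
scene pan [0.5598 0.1189 0.0624] 0.51
scene pan [ 0.4295 -0.3879  0.0016] 0.17
scene tester [ 0.5617  0.117  -0.0017] 0.76
scene lever_ball [0.5706 0.2194 0.313 ] 0.8
scene lever_ball [0.5623 0.1192 0.062 ] 0.54
scene lever_hinge [0.5635 0.2033 0.1209] 0.82
scene stop_screw [0.5535 0.0687 0.1087] 0.39
scene tray [0.4673 0.3714 0.0032] 0.87
scene tray [0.2055 0.3759 0.0025] 0.81
scene tin [ 0.6309 -0.3296 -0.0015] 0.68
scene tin [0.4633 0.3691 0.0046] 0.31
scene short_spring [ 0.3706 -0.1997  0.0015] 0.4
scene jar [ 0.6789  0.297  -0.0034] 0.9
scene jar [0.5581 0.0674 0.1081] 0.6
side spring [ 0.4795 -0.24    0.0001] 0.71
side pan [0.5633 0.1223 0.0597] 0.7
side tester [0.5626 0.1182 0.0007] 0.61
side lever_ball [0.5711 0.2198 0.3113] 0.83
side lever_hinge [ 0.4331 -0.3872  0.0009] 0.69
side lever_hinge [0.5684 0.2048 0.1141] 0.62
side stop_screw [0.3704 0.0592 0.0002] 0.64
side stop_screw [0.5564 0.064  0.1118] 0.62
side tray [0.4629 0.3683 0.001 ] 0.7
side tray [ 0.2089  0.3755 -0.0004] 0.69
side tray [0.6818 0.2997 0.0015] 0.4
side tin [ 0.6276 -0.3261 -0.001 ] 0.57
side short_spring [ 0.369  -0.1991 -0.    ] 0.61
side jar [ 0.6796  0.2953 -0.0018] 0.59
{'fov_y': 56.28136243411357, 'cx': 320.3950546203925, 'cy': 195.71369298586978, 'dist_coeffs': array([-0.0713,  0.    ,  0.    ,  0.    ,  0.    ]), 'position': array([ 1.0717, -0.3974,  1.0423]), 'rotation': array([[ 0.5216, -0.667 ,  0.5319],
       [ 0.8532,  0.4112, -0.321 ],
       [-0.0046,  0.6213,  0.7836]])}
{'fov_y': 46.54657057571913, 'cx': 315.3016521448394, 'cy': 207.06667880329073, 'dist_coeffs': array([0.0315, 0.    , 0.    , 0.    , 0.    ]), 'position': array([-0.2237, -0.6874,  0.8657]), 'rotation': array([[ 0.7029,  0.438 , -0.5605],
       [-0.7113,  0.4381, -0.5497],
       [ 0.0048,  0.785 ,  0.6194]])}
```

View pics/a.png

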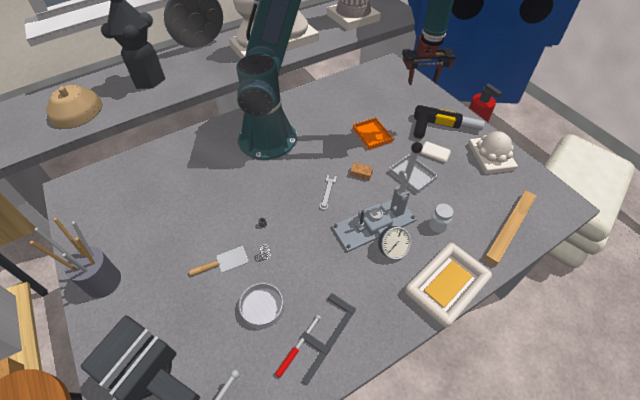

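View pics/b.png

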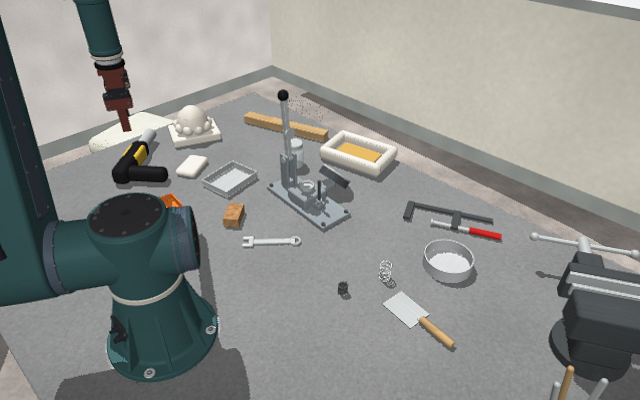

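The scene picture shows the spring at about (264,252), the steel tray at (412,172) with the orange look-alike at (372,132), the tin at (261,305), and the tester with its lever up at (400,180–215) and the dial at (396,243). The side picture agrees, with the spring at (386,271) and the ball at (283,95).

```bash
cat >> h.py <<'E'
YAW=-0.08
def down(yaw,s=1): # tool down, tool y along s*(cos yaw, sin yaw)
    y=s*np.array([np.cos(yaw),np.sin(yaw),0]); z=np.array([0,0,-1.]); return np.c_[np.cross(y,z),y,z]
def rel(p,R):
    o=bot.get_obs(); A=np.array(o['eef_rot']); from scipy.spatial.transform import Rotation as Q
    print('shift cm',np.round(A.T@(np.array(p)-o['position'])*100,2),'rot',np.round(Q.from_matrix(A.T@R).as_rotvec(),3))
E
python3 - <<'E'
from h import *
o=bot.get_obs();print(o['eef_rot'],o['position'],o['q'],o['finger_gap'],o['ft_force'])
print(bot.camera_params('wrist'))
for s in(1,-1): rel([.56,.10,.30],down(YAW,s))
E
```

```text
[[-0.9057  0.424  -0.    ]
 [ 0.424   0.9057 -0.0001]
 [-0.     -0.0001 -1.    ]] [0.2544 0.5434 0.2226] [ 1.0179  0.3588  1.5104 -0.      1.2725 -0.1151] 0.9993607897392353 [0.0864 0.3065 0.0069]
{'fov_y': 65.57716814359874, 'cx': 320.8011435673096, 'cy': 203.19863310410622, 'dist_coeffs': array([-0.0185,  0.    ,  0.    ,  0.    ,  0.    ]), 'hand_eye': array([[ 0.0011,  0.9671,  0.2545,  0.0696],
       [ 1.    , -0.0011, -0.0002,  0.0011],
       [ 0.    ,  0.2545, -0.9671, -0.1626],
       [ 0.    ,  0.    ,  0.    ,  1.    ]])}
shift cm [-46.48 -27.2   -7.73] rot [-0.     0.     1.213]
shift cm [-46.48 -27.2   -7.73] rot [-0.    -0.    -1.929]
```

Call:
jog_arm --pt "-33 -31.3 -5.7 0 0 -1.217 6" --pt "-33 -31.3 -5.7 0 0 -1.217 6" --pt "-33 -31.3 -5.7 0 0 -1.217 6" --pt "-33 -31.3 -5.7 0 0 -1.217 6" --pt "-33 -31.3 -5.7 0 0 -1.217 6" --squeeze 8

```text
t: 1.72
position: [0.3604, 0.2763, 0.259]
eef_rot: [[-0.909, -0.417, 0.001], [-0.417, 0.909, 0.0], [-0.001, -0.0, -1.0]]
ft_force: [0.8, 0.3, 0.1]
finger_gap: 0.687
gripper_force: 0.0
```

```bash
python3 - <<'E'
from h import *
print(bot.get_obs()['position'])
rel([.54,.098,.20],down(2.35))
E
```

```text
[0.3604 0.2763 0.259 ]
shift cm [ -8.89 -23.69   5.91] rot [-0.     0.001 -0.349]
```

Call:
jog_arm --pt "-8.9 -23.7 5.9 0 0 -0.349 6" --pt "-8.9 -23.7 5.9 0 0 -0.349 6" --pt "-8.9 -23.7 5.9 0 0 -0.349 6" --pt "-8.9 -23.7 5.9 0 0 -0.349 6" --pt "-8.9 -23.7 5.9 0 0 -0.349 6"

```text
t: 2.35
position: [0.5405, 0.0961, 0.1988]
eef_rot: [[-0.718, -0.696, -0.0], [-0.696, 0.718, -0.001], [0.0, -0.0, -1.0]]
ft_force: [-1.0, 1.0, 0.2]
finger_gap: 0.686
gripper_force: 0.0
```

```bash
cat >> h.py <<'E'
def wpose():
    o=bot.get_obs(); T=np.eye(4);T[:3,:3]=o['eef_rot'];T[:3,3]=o['position']; return T@bot.camera_params('wrist')['hand_eye']
def K(cp):
    f=200/np.tan(np.radians(cp['fov_y']/2)); return np.array([[f,0,cp['cx']],[0,f,cp['cy']],[0,0,1]])
def ray2z(T,uv,z): # pixels -> world points on plane z
    cp=bot.camera_params('wrist'); n=cv2.undistortPoints(np.array(uv,float).reshape(-1,1,2),K(cp),cp['dist_coeffs'])[:,0]
    d=np.c_[n[:,0],-n[:,1],-np.ones(len(n))]@T[:3,:3].T; return T[:3,3]+d*((z-T[2,3])/d[:,2])[:,None]
def cloud(T,D):
    cp=bot.camera_params('wrist'); v,u=np.nonzero(D>0); n=cv2.undistortPoints(np.c_[u,v].astype(float).reshape(-1,1,2),K(cp),cp['dist_coeffs'])[:,0]
    d=D[v,u][:,None]; return (np.c_[n[:,0],-n[:,1],-np.ones(len(n))]*d)@T[:3,:3].T+T[:3,3]
E
python3 - <<'E'
from h import *
T=wpose();p,d=snap('wrist','c');np.savez('c.npz',T=T,d=d)
print(bot.get_obs()['position'])
find('wrist',['pan','stop_screw','tester','lever_hinge'])
P=cloud(T,d);q=P[np.hypot(P[:,0]-.5615,P[:,1]-.119)<.035]
h,e=np.histogram(q[:,2],np.arange(.03,.12,.002))
print([(round(a,3),int(n)) for a,n in zip(e,h) if n>30])
E
```

```text
[0.5414 0.0953 0.1985]
wrist pan [0.5624 0.1156 0.0614] 0.58
wrist stop_screw [0.5616 0.0614 0.1061] 0.79
wrist tester [ 0.5616  0.1214 -0.0028] 0.93
wrist lever_hinge [0.5693 0.2041 0.1215] 0.77
[(np.float64(0.048), 1294), (np.float64(0.05), 575), (np.float64(0.058), 159), (np.float64(0.06), 714), (np.float64(0.062), 76), (np.float64(0.064), 341), (np.float64(0.066), 98)]
```

View pics/c.png

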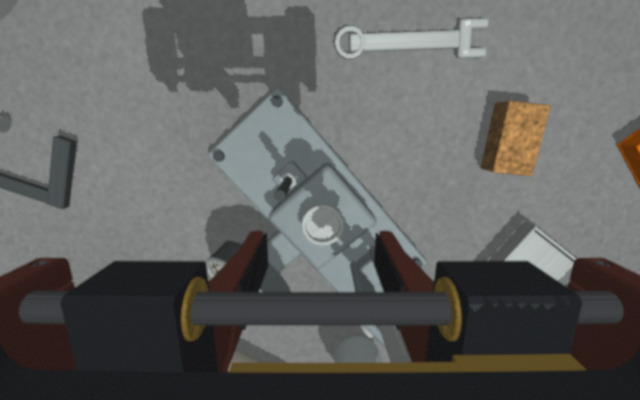

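The wrist picture shows the pan ring at about (322,223), the stop screw at (288,185), and the gripper along the lower edge.

```bash
python3 - <<'E'
from h import *
f=np.load('c.npz');T,d=f['T'],f['d'];P=cloud(T,d)
from scipy.optimize import least_squares as L
def box(lo,hi,r,c): return P[(np.hypot(P[:,0]-c[0],P[:,1]-c[1])<r)&(P[:,2]>lo)&(P[:,2]<hi)]
r=box(.0635,.0675,.03,(.5615,.119));s=L(lambda x:np.hypot(r[:,0]-x[0],r[:,1]-x[1])-x[2],[.5615,.119,.019],loss='soft_l1',f_scale=.001).x
print('rim',s,len(r),r[:,2].mean()); 
g=box(.0575,.0625,.016,s);print('floor',g.mean(0),len(g))
t=box(.10,.115,.02,(.558,.064));print('stop',t.mean(0),np.ptp(t,axis=0),len(t)); top=t[t[:,2]>t[:,2].max()-.004];print(top.mean(0),len(top),t[:,2].max())
# base plate edges (z~0.02?) 
h,e=np.histogram(P[(np.abs(P[:,0]-.56)<.07)&(np.abs(P[:,1]-.07)<.12)][:,2],np.arange(-.01,.12,.004));print([(round(float(a),3),int(n)) for a,n in zip(e,h) if n>300])
b=P[(np.abs(P[:,0]-.56)<.1)&(P[:,1]>-.06)&(P[:,1]<.06)&(P[:,2]>.008)&(P[:,2]<.03)]
print(cv2.minAreaRect((b[:,:2]*1000).astype(np.float32)))
rel([.474,-.252,.12],down(2.35)) 
E
```

```text
rim [0.5625 0.12   0.0193] 460 0.06538079601244416
floor [0.5624 0.1199 0.0607] 727
stop [0.5572 0.0652 0.1079] [0.0097 0.0096 0.0101] 125
[0.5577 0.0654 0.1088] 105 0.11069970809845636
[(-0.002, 7223), (0.01, 2171), (0.014, 7145), (0.03, 304), (0.034, 584), (0.046, 3451), (0.05, 1040), (0.058, 893), (0.062, 432)]
((554.8203735351562, 24.260969161987305), (77.18754577636719, 111.73511505126953), 86.504150390625)
shift cm [ 29.1  -20.73   7.97] rot [ 0.001 -0.    -0.005]
```

Call:
jog_arm --pt "28.7 -21.1 6.5 0 0 0 6" --pt "28.7 -21.1 6.5 0 0 0 6" --pt "28.7 -21.1 6.5 0 0 0 6" --pt "28.7 -21.1 6.5 0 0 0 6" --pt "28.7 -21.1 6.5 0 0 0 6"

```text
t: 3.22
position: [0.4881, -0.2047, 0.1441]
eef_rot: [[-0.714, -0.7, 0.001], [-0.7, 0.714, -0.0], [-0.001, -0.001, -1.0]]
ft_force: [0.5, 0.7, 0.1]
finger_gap: 0.685
gripper_force: 0.0
```

```bash
python3 - <<'E'
from h import *
print(bot.get_obs()['position'],bot.get_obs()['q'])
rel([.480,-.241,.13],down(2.35))
E
```

```text
[ 0.4881 -0.2047  0.1441] [-0.5279  0.3455  1.7553  0.0004  1.0396 -2.8745]
shift cm [ 3.12 -2.02  1.41] rot [-0.001  0.001 -0.004]
```

Call:
jog_arm --pt "3.1 -2.0 1.2 0 0 0.18 6" --pt "3.1 -2.0 1.2 0 0 0.25 6" --pt "3.1 -2.0 1.2 0 0 0.25 6"

```text
t: 3.6
position: [0.4801, -0.2395, 0.132]
eef_rot: [[-0.865, -0.501, 0.0], [-0.501, 0.865, 0.0], [-0.0, 0.0, -1.0]]
ft_force: [0.5, 0.3, 0.2]
finger_gap: 0.685
gripper_force: 0.0
```

```bash
python3 - <<'E'
from h import *
print(bot.get_obs()['position'],bot.get_obs()['q'])
T=wpose();p,d=snap('wrist','d');np.savez('d.npz',T=T,d=d)
find('wrist',['spring'])
P=cloud(T,d);P=P[np.hypot(P[:,0]-.48,P[:,1]+.241)<.035]
S=P[P[:,2]>.006];print(len(S),S[:,2].max(),[np.percentile(S[:,2],99)]);
for lo in (.006,.02,.035):
  s=S[(S[:,2]>lo)&(S[:,2]<lo+.02)];print(lo,len(s),s.min(0),s.max(0),(cv2.minEnclosingCircle((s[:,:2]*1000).astype(np.float32))) if len(s)>3 else '')
rel([.480,-.241,.08],down(2.1))
E
```

```text
[ 0.4801 -0.2395  0.132 ] [-0.5916  0.371   1.7512  0.0004  1.0195 -2.6874]
wrist spring [ 0.4801 -0.2476  0.0048] 0.93
24612 0.25304769967068497 [np.float64(0.2518174784807409)]
0.006 270 [ 0.4659 -0.256   0.0061] [ 0.4952 -0.2282  0.0259] ((480.4627380371094, -241.59747314453125), 14.836532592773438)
0.02 319 [ 0.4657 -0.2561  0.0201] [ 0.4948 -0.2278  0.0399] ((480.2229919433594, -241.5166473388672), 14.721142768859863)
0.035 425 [ 0.4657 -0.2561  0.035 ] [ 0.4951 -0.2273  0.0495] ((480.41156005859375, -241.4432373046875), 14.872173309326172)
shift cm [ 0.13 -0.11  5.21] rot [-0.     0.    -0.003]
```

View pics/d.png

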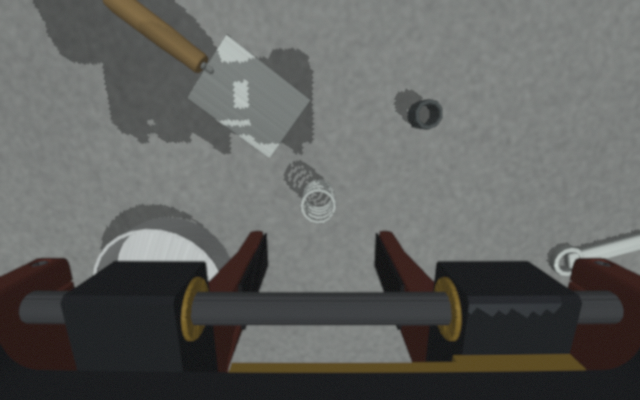

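Wrist picture: the spring's top ring is at (318,206). The knife blade ends at (270,155) and the short spring is at (425,113), both clear of the fingers.

Call:
jog_arm --pt "0.1 -0.15 6 0 0 0 5.5" --pt "0.1 -0.15 11 0 0 0 5.5" --pt "0.1 -0.15 12.5 0 0 0 5.5" --pt "0.1 -0.15 12.5 0 0 0 5.5" --pt "0.1 -0.15 12.5 0 0 0 5.5" --squeeze 5

```text
t: 4.32
position: [0.4815, -0.2431, 0.0082]
eef_rot: [[-0.866, -0.5, 0.002], [-0.5, 0.866, -0.002], [-0.001, -0.003, -1.0]]
ft_force: [0.1, 0.9, 0.3]
finger_gap: 0.63
gripper_force: 0.0
```

Call:
jog_arm --pt "0 0 0 0 0 0 2.6" --pt "0 0 0 0 0 0 2.6" --pt "0 0 0 0 0 0 2.6" --pt "0 0 0 0 0 0 2.6" --pt "0 0 0 0 0 0 2.6" --squeeze 5

```text
t: 4.95
position: [0.4804, -0.2428, 0.007]
eef_rot: [[-0.866, -0.5, 0.001], [-0.5, 0.866, -0.001], [-0.0, -0.001, -1.0]]
ft_force: [-0.9, 0.6, 6.1]
finger_gap: 0.333
gripper_force: 5.0
```

Call:
jog_arm --pt "0 0 -1.5 0 0 0 2.6" --pt "0 0 -5 0 0 0 2.6" --pt "0 0 -10 0 0 0 2.6" --pt "0 0 -15 0 0 0 2.6" --pt "0 0 -15 0 0 0 2.6"

```text
t: 5.58
position: [0.4827, -0.2443, 0.1611]
eef_rot: [[-0.866, -0.5, 0.007], [-0.5, 0.866, -0.005], [-0.004, -0.008, -1.0]]
ft_force: [0.0, -0.1, -1.2]
finger_gap: 0.335
gripper_force: 5.0
```

```bash
python3 - <<'E'
from h import *
o=bot.get_obs();print(o['finger_gap'],o['ft_force'],o['position'])
T=wpose();p,d=snap('wrist','e');P=cloud(T,d)
Q=(P-o['position'])@np.array(o['eef_rot']) # tool coords
s=Q[(np.abs(Q[:,0])<.022)&(np.abs(Q[:,1])<.02)&(Q[:,2]>-.05)&(Q[:,2]<.015)]
print(len(s),s.min(0),s.max(0))
for lo in np.arange(-.05,.015,.01):
  k=s[(s[:,2]>lo)&(s[:,2]<lo+.01)]
  if len(k)>5:print(round(lo,3),len(k),k.min(0)[:2],k.max(0)[:2])
cv2.imwrite('pics/e2.png',cv2.resize(p[120:300,200:440,::-1],(720,540)))
rel([.5625,.12,.16],down(2.35))
E
```

```text
0.33514110826797033 [ 0.0451 -0.119  -1.1575] [ 0.4827 -0.2443  0.1611]
4388 [-0.0149 -0.02   -0.0499] [0.0146 0.02   0.0054]
-0.05 571 [-0.0038 -0.0199] [0.0139 0.0199]
-0.04 1187 [-0.0096 -0.02  ] [0.0146 0.0199]
-0.03 928 [-0.013  -0.0198] [0.0146 0.02  ]
-0.02 752 [-0.0147 -0.0199] [0.0143 0.0199]
-0.01 652 [-0.0149 -0.02  ] [0.0145 0.0198]
0.0 298 [-0.0149 -0.014 ] [0.0142 0.0152]
shift cm [-25.19  27.4   -0.19] rot [-0.004  0.001 -0.256]
```

View pics/e2.png

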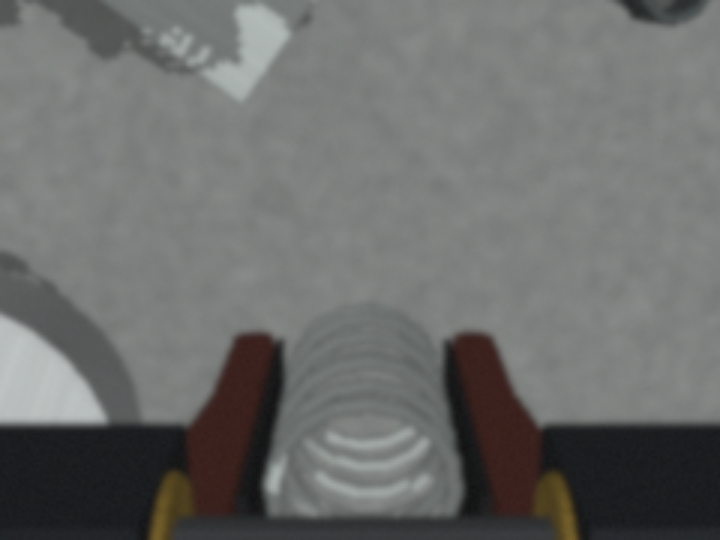

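Crop: the spring hangs upright between the fingers, its axis near column 367 and centred on the tool.

Call:
jog_arm --pt "-25.2 27.4 -0.2 0 0 -0.256 2.6" --pt "-25.2 27.4 -0.2 0 0 -0.256 2.6" --pt "-25.2 27.4 -0.2 0 0 -0.256 2.6" --pt "-25.2 27.4 -0.2 0 0 -0.256 2.6" --pt "-25.2 27.4 -0.2 0 0 -0.256 2.6"

```text
t: 6.25
position: [0.5471, 0.0644, 0.1565]
eef_rot: [[-0.712, -0.703, -0.003], [-0.703, 0.712, -0.0], [0.002, 0.002, -1.0]]
ft_force: [0.8, 0.3, -0.3]
finger_gap: 0.336
gripper_force: 5.0
```

```bash
python3 - <<'E'
from h import *
o=bot.get_obs();print(o['finger_gap'],o['position'])
rel([.5625,.12,.14],down(2.35))
E
```

```text
0.3364429810994963 [0.5471 0.0644 0.1565]
shift cm [-5.01  2.88  1.64] rot [ 0.002 -0.002 -0.   ]
```

Call:
jog_arm --pt "-5.0 2.9 1.6 0 0 0 2.6" --pt "-5.0 2.9 1.6 0 0 0 2.6" --pt "-5.0 2.9 1.6 0 0 0 2.6" --pt "-5.0 2.9 1.6 0 0 0 2.6"

```text
t: 6.75
position: [0.563, 0.1168, 0.1418]
eef_rot: [[-0.712, -0.702, -0.001], [-0.702, 0.712, -0.001], [0.001, 0.0, -1.0]]
ft_force: [-0.6, 0.2, -0.6]
finger_gap: 0.336
gripper_force: 5.0
```

```bash
python3 - <<'E'
from h import *
T=wpose();p,d=snap('wrist','f');o=bot.get_obs();print(o['position'],o['eef_rot'])
cv2.imwrite('pics/f2.png',cv2.resize(p[120:300,200:440,::-1],(720,540)))
P=cloud(T,d);Q=(P-o['position'])@np.array(o['eef_rot'])
s=Q[(np.abs(Q[:,0])<.022)&(np.abs(Q[:,1])<.0155)&(Q[:,2]>-.02)&(Q[:,2]<.01)];print(s.min(0),s.max(0))
r=P[(np.hypot(P[:,0]-.5625,P[:,1]-.12)<.023)&(P[:,2]>.0635)&(P[:,2]<.0675)];print(len(r))
from scipy.optimize import least_squares as L
if len(r)>30: print(L(lambda x:np.hypot(r[:,0]-x[0],r[:,1]-x[1])-.0193,[.5625,.12],loss='soft_l1',f_scale=.001).x)
rel([.5625,.12,.0675],down(2.35))
E
```

```text
[0.5632 0.1167 0.1421] [[-0.7127 -0.7015 -0.0007]
 [-0.7015  0.7127 -0.0004]
 [ 0.0007  0.0002 -1.    ]]
[-0.0157 -0.0155 -0.02  ] [0.0145 0.0155 0.0062]
571
[0.5625 0.12  ]
shift cm [-0.18  0.28  7.46] rot [ 0.    -0.001 -0.002]
```

View pics/f2.png

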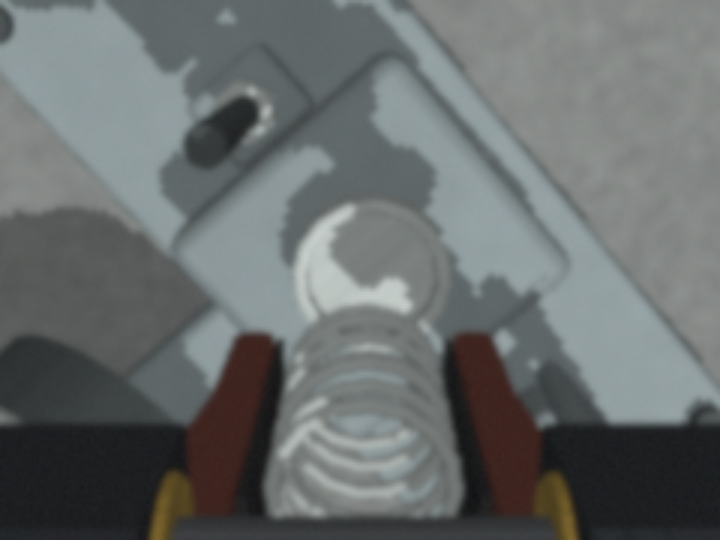

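Crop: the pan ring, centred near (372,270), lies straight behind the held spring, whose axis is at column 367. The two are nearly lined up.

Call:
jog_arm --pt "-0.15 0.25 4 0 0 0 2.6" --pt "-0.15 0.25 6.4 0 0 0 2.6" --pt "-0.15 0.25 6.4 0 0 0 2.6" --pt "-0.15 0.25 6.4 0 0 0 2.6"

```text
t: 7.3
position: [0.5637, 0.1203, 0.0791]
eef_rot: [[-0.712, -0.702, 0.001], [-0.702, 0.712, -0.0], [-0.001, -0.001, -1.0]]
ft_force: [1.0, 0.5, -0.8]
finger_gap: 0.335
gripper_force: 5.0
```

```bash
python3 - <<'E'
from h import *
o=bot.get_obs();print(o['position'],o['ft_force'])
rel([.5625,.12,.0675],down(2.35))
E
```

```text
[0.5637 0.1203 0.0791] [ 0.9611  0.4966 -0.7702]
shift cm [0.11 0.06 1.16] rot [-0.001  0.001 -0.001]
```

Call:
jog_arm --pt "0.1 0.05 0.3 0 0 0 2.6" --pt "0.1 0.05 0.7 0 0 0 2.6" --pt "0.1 0.05 1.0 0 0 0 2.6" --pt "0.1 0.05 1.15 0 0 0 2.6" --pt "0.1 0.05 1.15 0 0 0 2.6"

```text
t: 7.92
position: [0.5618, 0.1207, 0.0668]
eef_rot: [[-0.711, -0.703, -0.0], [-0.703, 0.711, -0.0], [0.0, 0.0, -1.0]]
ft_force: [-1.8, 0.5, 1.5]
finger_gap: 0.336
gripper_force: 5.0
```

Call:
jog_arm --pt "0 0 0 0 0 0 3.2" --pt "0 0 0 0 0 0 3.6" --pt "0 0 0 0 0 0 4.5" --pt "0 0 0 0 0 0 5.2" --pt "0 0 0 0 0 0 5.2"

```text
t: 8.55
position: [0.5619, 0.1207, 0.0666]
eef_rot: [[-0.711, -0.703, -0.0], [-0.703, 0.711, -0.0], [0.0, 0.0, -1.0]]
ft_force: [-0.2, -0.2, -0.1]
finger_gap: 0.586
gripper_force: 0.0
```

Call:
jog_arm --pt "0 0 -1 0 0 0 5.2" --pt "0 0 -4 0 0 0 5.2" --pt "0 0 -8 0 0 0 5.2" --pt "0 0 -12 0 0 0 5.2" --pt "0 0 -12 0 0 0 5.2"

```text
t: 9.18
position: [0.5646, 0.1209, 0.1908]
eef_rot: [[-0.711, -0.703, 0.008], [-0.703, 0.711, 0.001], [-0.006, -0.005, -1.0]]
ft_force: [-0.6, 0.3, -0.4]
finger_gap: 0.594
gripper_force: 0.0
```

```bash
python3 - <<'E'
from h import *
T=wpose();p,d=snap('wrist','g');o=bot.get_obs();print(o['position'])
P=cloud(T,d)
s=P[(np.hypot(P[:,0]-.5625,P[:,1]-.12)<.03)&(P[:,2]>.068)&(P[:,2]<.13)]
for lo in (.068,.08,.095,.105):
  k=s[(s[:,2]>lo)&(s[:,2]<lo+.012)]
  if len(k)>5: print(lo,len(k),k[:,2].max(),cv2.minEnclosingCircle((k[:,:2]*1000).astype(np.float32)))
cv2.imwrite('pics/g2.png',cv2.resize(p[120:300,200:440,::-1],(720,540)))
E
```

```text
[0.563  0.1208 0.1886]
0.068 174 0.07996433735466174 ((561.8023681640625, 121.6297378540039), 14.687345504760742)
0.08 181 0.09190519656378499 ((561.96435546875, 121.60799407958984), 14.830085754394531)
0.095 311 0.10699404365560727 ((561.8793334960938, 121.56732940673828), 14.664167404174805)
0.105 289 0.10948341833733169 ((561.7843017578125, 121.3834228515625), 14.809359550476074)
```

View pics/g2.png

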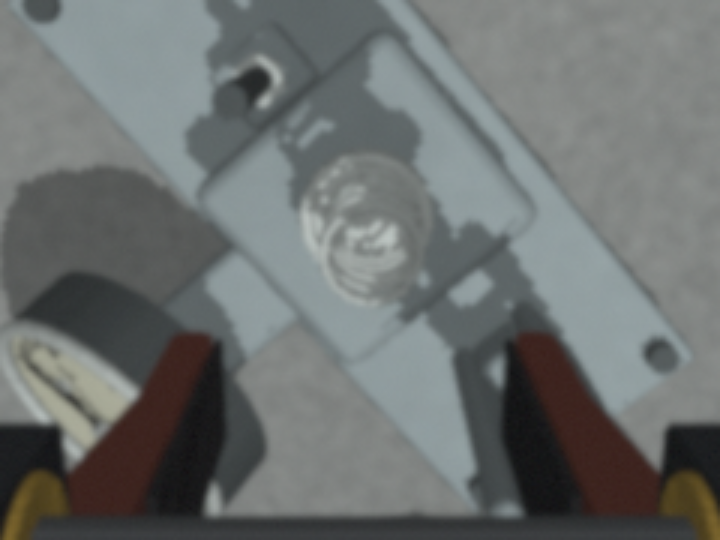

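Crop: the spring stands upright inside the pan ring at about (372,230), and the dial lies at the lower left.

Call:
jog_arm --pt "0 0 -6 0 0 0 2" --pt "0 0 -12 0 0 0 0" --pt "0 0 -18 0 0 0.18 0" --pt "0 0 -20 0 0 0.36 0" --pt "0 0 -20 0 0 0.54 0" --squeeze 20

```text
t: 9.85
position: [0.5624, 0.1207, 0.3877]
eef_rot: [[-0.973, -0.231, 0.002], [-0.231, 0.973, 0.0], [-0.002, -0.0, -1.0]]
ft_force: [-0.5, 0.1, -0.2]
finger_gap: 0.06
gripper_force: 0.0
```

Call:
jog_arm --pt "0 0 0 0 0 0.18 0" --pt "0 0 0 0 0 0.36 0" --pt "0 0 0 0 0 0.54 0" --pt "0 0 0 0 0 0.72 0" --pt "0 0 0 0 0 0.9 0"

```text
t: 10.48
position: [0.5612, 0.1206, 0.3848]
eef_rot: [[-0.786, 0.618, -0.003], [0.618, 0.786, -0.0], [0.002, -0.002, -1.0]]
ft_force: [0.1, 0.6, 0.0]
finger_gap: 0.004
gripper_force: 0.0
```

```bash
python3 - <<'E'
from h import *
o=bot.get_obs();print(o['position'],o['q'])
rel([.5735,.267,.385],down(-.075))
E
```

```text
[0.5612 0.1206 0.3848] [ 0.0914  0.2207  1.3144 -0.0001  1.6098 -0.8127]
shift cm [ 8.09 12.27 -0.03] rot [-0.003 -0.001  0.979]
```

Call:
jog_arm --pt "4 6 0 0 0 0.18 0" --pt "8.1 12.2 0 0 0 0.36 0" --pt "8.1 12.2 0 0 0 0.54 0" --pt "8.1 12.2 0 0 0 0.72 0" --pt "8.1 12.2 0 0 0 0.9 0"

```text
t: 11.1
position: [0.5721, 0.2672, 0.3844]
eef_rot: [[-0.005, 1.0, -0.004], [1.0, 0.005, -0.001], [-0.001, -0.004, -1.0]]
ft_force: [0.8, -0.3, -0.3]
finger_gap: 0.006
gripper_force: 0.0
```

Call:
jog_arm --pt "0 0 4 0 0 0.08 0" --pt "0 0 8.5 0 0 0.08 0" --pt "0 0 8.5 0 0 0.08 0" --pt "0 0 8.5 0 0 0.08 0"

```text
t: 11.6
position: [0.5732, 0.2668, 0.3023]
eef_rot: [[0.07, 0.998, 0.0], [0.998, -0.07, -0.0], [-0.0, 0.0, -1.0]]
ft_force: [-0.5, -0.1, -0.1]
finger_gap: 0.004
gripper_force: 0.0
```

```bash
cat >> h.py <<'E'
PAN=np.array([.5625,.12]);LY=np.array([.075,.997])
def tip(a,c=.010): # TCP for lever angle a: ball centre + 16mm along back normal, corner c ahead
    y=.085-.195*np.cos(a); z=.118+.195*np.sin(a); y+=.016*np.sin(a)+c*np.sin(a); z+=.016*np.cos(a)-(.012*max(0,np.sin(a)-.5)*2)
    return np.r_[PAN+y*LY,z]
E
python3 - <<'E'
from h import *
o=bot.get_obs();p=o['position'];R=down(-.075);print(p,o['q'],o['ft_force']);rel(p,R)
for a in (1.65,1.5,1.35,1.2,1.05,.9,.75,.6,.45,.3,.2,.1,.05,0): print(a,tip(a),np.round(100*np.array(o['eef_rot']).T@(tip(a)-p),2))
E
```

```text
[0.5732 0.2668 0.3023] [ 0.3265  0.3491  1.3269 -0.0001  1.4655  0.3964] [-0.5396 -0.1277 -0.1239]
shift cm [0. 0. 0.] rot [0.    0.    0.005]
1.65 [0.572  0.246  0.2992] [-2.09  0.02  0.31]
1.5 [0.5698 0.2168 0.3017] [-5.01  0.01  0.06]
1.35 [0.5676 0.1875 0.3004] [-7.95 -0.01  0.2 ]
1.2 [0.5654 0.1585 0.2952] [-10.86  -0.02   0.71]
1.05 [0.5633 0.1305 0.2863] [-13.67  -0.04   1.6 ]
0.9 [0.5613 0.1042 0.2739] [-16.3   -0.05   2.84]
0.75 [0.5595 0.0802 0.2583] [-18.71  -0.06   4.4 ]
0.6 [0.5579 0.0589 0.2398] [-20.84  -0.07   6.26]
0.45 [0.5566 0.041  0.2172] [-22.64  -0.08   8.51]
0.3 [0.5555 0.0267 0.1909] [-24.08  -0.09  11.14]
0.2 [0.5549 0.0194 0.1724] [-24.81  -0.1   12.99]
0.1 [0.5545 0.0139 0.1534] [-25.36  -0.1   14.89]
0.05 [0.5544 0.0119 0.1437] [-25.56  -0.1   15.86]
0 [0.5543 0.0103 0.134 ] [-25.72  -0.1   16.83]
```

Call:
jog_arm --pt "-2.1 0 0.2 0 0 0 0" --pt "-5 0 0.1 0 0 0 0" --pt "-7.9 0 0.2 0 0 0 0" --pt "-10.9 0 0.7 0 0 0 0" --pt "-13.7 0 1.6 0 0 0 0"

```text
t: 12.22
position: [0.5635, 0.1288, 0.2871]
eef_rot: [[0.07, 0.998, 0.003], [0.998, -0.07, 0.002], [0.002, 0.002, -1.0]]
ft_force: [0.9, 3.5, -1.1]
finger_gap: 0.003
gripper_force: 1.5
```

```bash
python3 - <<'E'
from h import *
o=bot.get_obs();print(o['position'],o['ft_force'])
bot.capture('side');find('side',['lever_ball'])
E
```

```text
[0.5635 0.1288 0.2871] [ 0.9017  3.5348 -1.0718]
side lever_ball [0.5586 0.1052 0.2839] 0.71
```

Call:
jog_arm --pt "-2.6 0 1.25 0 0 0 0" --pt "-5.0 0 2.8 0 0 0 0" --pt "-7.2 0 4.7 0 0 0 0" --pt "-9.0 0 6.9 0 0 0 0" --pt "-9.0 0 6.9 0 0 0 0"

```text
t: 12.95
position: [0.5567, 0.0394, 0.2168]
eef_rot: [[0.071, 0.997, -0.001], [0.997, -0.071, -0.001], [-0.001, -0.001, -1.0]]
ft_force: [-0.1, 0.5, 2.5]
finger_gap: 0.01
gripper_force: 0.7
```

```bash
python3 - <<'E'
from h import *
o=bot.get_obs();p=o['position'];print(p,o['ft_force'])
bot.capture('side');find('side',['lever_ball'])
for a in (.45,.3,.2,.1,.05,0): print(a,tip(a),np.round(100*np.array(o['eef_rot']).T@(tip(a)-p),2))
E
```

```text
[0.5567 0.0394 0.2168] [-0.1284  0.4605  2.5338]
side lever_ball [0.5525 0.0255 0.1994] 0.64
0.45 [0.5566 0.041  0.2172] [ 0.16 -0.03 -0.05]
0.3 [0.5555 0.0267 0.1909] [-1.27 -0.03  2.59]
0.2 [0.5549 0.0194 0.1724] [-2.01 -0.03  4.44]
0.1 [0.5545 0.0139 0.1534] [-2.55 -0.03  6.34]
0.05 [0.5544 0.0119 0.1437] [-2.76 -0.03  7.31]
0 [0.5543 0.0103 0.134 ] [-2.91 -0.03  8.28]
```

Call:
jog_arm --pt "-0.7 0 1.2 0 0 0 0" --pt "-1.3 0 2.5 0 0 0 0" --pt "-1.7 0 3.5 0 0 0 0" --pt "-2.0 0 4.4 0 0 0 0" --pt "-2.2 0 5.0 0 0 0 0"

```text
t: 13.68
position: [0.5551, 0.0182, 0.1659]
eef_rot: [[0.07, 0.998, -0.001], [0.998, -0.07, 0.0], [0.0, -0.001, -1.0]]
ft_force: [0.6, 1.8, 1.9]
finger_gap: 0.004
gripper_force: 0.8
```

Call:
jog_arm --pt "-0.1 0 0.4 0 0 0 0" --pt "-0.2 0 0.8 0 0 0 0" --pt "-0.3 0 1.2 0 0 0 0" --pt "-0.35 0 1.5 0 0 0 0" --pt "-0.4 0 1.8 0 0 0 0"

```text
t: 14.3
position: [0.5549, 0.0144, 0.1486]
eef_rot: [[0.07, 0.998, -0.0], [0.998, -0.07, 0.0], [0.0, -0.0, -1.0]]
ft_force: [-0.4, 1.2, 4.7]
finger_gap: 0.006
gripper_force: 1.8
```

Call:
jog_arm --pt "-0.05 0 0.2 0 0 0 0" --pt "-0.1 0 0.4 0 0 0 0" --pt "-0.12 0 0.6 0 0 0 0" --pt "-0.14 0 0.8 0 0 0 0" --pt "-0.16 0 1.0 0 0 0 0"

```text
t: 14.92
position: [0.555, 0.0129, 0.1388]
eef_rot: [[0.07, 0.998, 0.0], [0.998, -0.07, 0.0], [0.0, 0.0, -1.0]]
ft_force: [-2.0, 4.1, 6.5]
finger_gap: 0.008
gripper_force: 3.2
```

Call:
jog_arm --pt "0 0 0.1 0 0 0 0" --pt "0 0 0.2 0 0 0 0" --pt "0 0 0.2 0 0 0 0"

```text
t: 15.3
position: [0.555, 0.0127, 0.1369]
eef_rot: [[0.07, 0.998, 0.0], [0.998, -0.07, -0.0], [-0.0, 0.0, -1.0]]
ft_force: [-2.7, 2.5, 6.8]
finger_gap: 0.008
gripper_force: 3.3
```

Call:
jog_arm --pt "0 0 0.05 0 0 0 0" --pt "0 0 0.1 0 0 0 0"

```text
t: 15.55
position: [0.555, 0.0126, 0.136]
eef_rot: [[0.07, 0.998, -0.0], [0.998, -0.07, -0.0], [-0.0, 0.0, -1.0]]
ft_force: [-2.4, 2.8, 7.6]
finger_gap: 0.005
gripper_force: 3.6
```

Call:
jog_arm --pt "0 0 0.05 0 0 0 0" --pt "0 0 0.1 0 0 0 0"

```text
t: 15.8
position: [0.555, 0.0126, 0.135]
eef_rot: [[0.07, 0.998, 0.0], [0.998, -0.07, -0.0], [-0.0, 0.0, -1.0]]
ft_force: [-2.5, 2.4, 8.2]
finger_gap: 0.004
gripper_force: 3.8
```

Call:
jog_arm --pt "0 0 0.05 0 0 0 0" --pt "0 0 0.1 0 0 0 0"

```text
t: 16.05
position: [0.555, 0.0125, 0.134]
eef_rot: [[0.07, 0.998, 0.0], [0.998, -0.07, -0.0], [-0.0, 0.0, -1.0]]
ft_force: [-3.1, 1.8, 7.9]
finger_gap: 0.008
gripper_force: 3.9
```

```bash
python3 - <<'E'
from h import *
bot.capture('side');find('side',['lever_ball','stop_screw'])
bot.capture('scene');find('scene',['lever_ball'])
E
```

```text
side lever_ball [0.5523 0.0097 0.1193] 0.71
side stop_screw [ 0.4613  0.3671 -0.002 ] 0.61
side stop_screw [0.5556 0.0663 0.1109] 0.55
scene lever_ball [ 0.6763  0.301  -0.0041] 0.72
scene lever_ball [0.5548 0.0068 0.1182] 0.51
```

Call:
jog_arm --pt "0 0 0.05 0 0 0 0" --pt "0 0 0.1 0 0 0 0"

```text
t: 16.55
position: [0.555, 0.0124, 0.1331]
eef_rot: [[0.07, 0.998, 0.0], [0.998, -0.07, -0.001], [-0.001, 0.0, -1.0]]
ft_force: [-2.7, 1.6, 8.2]
finger_gap: 0.006
gripper_force: 4.1
```

Call:
jog_arm --pt "0 0 0.03 0 0 0 0" --pt "0 0 0.05 0 0 0 0"

```text
t: 16.8
position: [0.555, 0.0125, 0.1328]
eef_rot: [[0.07, 0.998, 0.0], [0.998, -0.07, -0.001], [-0.001, 0.0, -1.0]]
ft_force: [-3.7, 2.4, 10.9]
finger_gap: 0.005
gripper_force: 5.5
```

Call:
jog_arm --pt "0 0 0.03 0 0 0 0" --pt "0 0 0.03 0 0 0 0"

```text
t: 17.05
position: [0.555, 0.0124, 0.1328]
eef_rot: [[0.07, 0.998, 0.0], [0.998, -0.07, -0.001], [-0.001, 0.0, -1.0]]
ft_force: [-4.1, 2.3, 12.5]
finger_gap: 0.007
gripper_force: 6.0
```

Call:
jog_arm --pt "0 0 0 0 0 0 0" --pt "0 0 0 0 0 0 0" --pt "0 0 0 0 0 0 0" --pt "0 0 0 0 0 0 0" --pt "0 0 0 0 0 0 0"

```text
t: 17.68
position: [0.555, 0.0124, 0.1328]
eef_rot: [[0.07, 0.998, 0.0], [0.998, -0.07, -0.001], [-0.001, 0.0, -1.0]]
ft_force: [-4.2, 2.9, 12.3]
finger_gap: 0.008
gripper_force: 6.0
```

Call:
jog_arm --pt "0 0 0 0 0 0 0" --pt "0 0 0 0 0 0 0" --pt "0 0 0 0 0 0 0" --pt "0 0 0 0 0 0 0" --pt "0 0 0 0 0 0 0"

```text
t: 18.3
position: [0.555, 0.0124, 0.1328]
eef_rot: [[0.07, 0.998, 0.0], [0.998, -0.07, -0.001], [-0.001, 0.0, -1.0]]
ft_force: [-4.0, 1.2, 12.8]
finger_gap: 0.005
gripper_force: 6.0
```

Call:
jog_arm --pt "0 0 0 0 0 0 0" --pt "0 0 0 0 0 0 0" --pt "0 0 0 0 0 0 0" --pt "0 0 0 0 0 0 0"

```text
t: 18.8
position: [0.555, 0.0125, 0.1328]
eef_rot: [[0.07, 0.998, 0.0], [0.998, -0.07, -0.001], [-0.001, 0.0, -1.0]]
ft_force: [-3.8, 1.8, 13.1]
finger_gap: 0.007
gripper_force: 6.0
```

```bash
python3 - <<'E'
from h import *
p,d=snap('scene','s1'); cv2.imwrite('pics/s1c.png',cv2.resize(p[215:270,365:430,::-1],(709,600),interpolation=cv2.INTER_CUBIC))
E
```

Call:
jog_arm --pt "0 0 -0.3 0 0 0 0" --pt "0.05 0 -0.7 0 0 0 0" --pt "0.1 0 -1.1 0 0 0 0" --pt "0.2 0 -1.5 0 0 0 0" --pt "0.35 0 -1.9 0 0 0 0"

```text
t: 19.48
position: [0.5553, 0.0153, 0.151]
eef_rot: [[0.07, 0.998, -0.0], [0.998, -0.07, -0.002], [-0.002, 0.0, -1.0]]
ft_force: [-1.1, -2.5, 3.4]
finger_gap: 0.002
gripper_force: 1.6
```

Call:
jog_arm --pt "0.15 0 -0.5 0 0 0 0" --pt "0.25 0 -1.0 0 0 0 0" --pt "0.4 0 -1.5 0 0 0 0" --pt "0.55 0 -2.0 0 0 0 0" --pt "0.9 0 -2.8 0 0 0 0"

```text
t: 20.1
position: [0.5557, 0.0254, 0.1791]
eef_rot: [[0.07, 0.998, -0.001], [0.998, -0.07, 0.0], [0.0, -0.001, -1.0]]
ft_force: [-0.1, -1.1, 1.6]
finger_gap: 0.007
gripper_force: 0.7
```

Call:
jog_arm --pt "0.6 0 -1.3 0 0 0 0" --pt "1.2 0 -2.5 0 0 0 0" --pt "1.9 0 -3.6 0 0 0 0" --pt "2.8 0 -4.8 0 0 0 0" --pt "3.7 0 -5.9 0 0 0 0"

```text
t: 20.72
position: [0.5585, 0.0629, 0.2387]
eef_rot: [[0.07, 0.998, 0.0], [0.998, -0.07, 0.0], [0.0, 0.0, -1.0]]
ft_force: [0.4, -0.3, -0.2]
finger_gap: 0.006
gripper_force: 0.3
```

Call:
jog_arm --pt "1.1 0 -1.0 0 0 0 0" --pt "2.1 0 -1.8 0 0 0 0" --pt "3.3 0 -2.6 0 0 0 0" --pt "4.5 0 -3.4 0 0 0 0" --pt "5.8 0 -4.1 0 0 0 0"

```text
t: 21.35
position: [0.5626, 0.1208, 0.2793]
eef_rot: [[0.07, 0.998, -0.0], [0.998, -0.07, -0.0], [-0.0, -0.0, -1.0]]
ft_force: [0.7, 0.6, 0.6]
finger_gap: 0.006
gripper_force: 0.1
```

```bash
python3 - <<'E'
from h import *
o=bot.get_obs();p=o['position'];print(p,o['ft_force'])
bot.capture('side');find('side',['lever_ball'])
for a in (1.05,1.2,1.35,1.5,1.65): print(a,np.round(100*np.array(o['eef_rot']).T@(tip(a)-p),2))
E
```

```text
[0.5626 0.1208 0.2793] [0.6819 0.6278 0.5553]
side lever_ball [0.5582 0.0931 0.2777] 0.63
1.05 [ 0.97  0.   -0.7 ]
1.2 [ 3.77  0.02 -1.59]
1.35 [ 6.68  0.03 -2.11]
1.5 [ 9.63  0.05 -2.24]
1.65 [12.55  0.06 -1.99]
```

Call:
jog_arm --pt "1.8 0 -1.0 0 0 0 0" --pt "3.7 0 -1.6 0 0 0 0" --pt "5.6 0 -2.0 0 0 0 0" --pt "7.5 0 -2.2 0 0 0 0" --pt "9.4 0 -2.2 0 0 0 0"

```text
t: 22.08
position: [0.5692, 0.2152, 0.3009]
eef_rot: [[0.07, 0.998, 0.0], [0.998, -0.07, -0.0], [-0.0, 0.0, -1.0]]
ft_force: [0.4, -0.4, 0.0]
finger_gap: 0.006
gripper_force: 0.1
```

Call:
jog_arm --pt "1.6 0 0 0 0 0 0" --pt "3.2 0 0.2 0 0 0 0" --pt "5.0 0 0.2 0 0 0 0" --pt "6 0 0 0 0 0 0" --pt "6 0 -6 0 0 0 0"

```text
t: 22.7
position: [0.5706, 0.2735, 0.3564]
eef_rot: [[0.069, 0.998, -0.01], [0.998, -0.069, -0.004], [-0.004, -0.01, -1.0]]
ft_force: [1.2, 0.1, 1.1]
finger_gap: 0.006
gripper_force: 0.0
```

```bash
python3 - <<'E'
from h import *
o=bot.get_obs();p=o['position'];print(p,o['ft_force'])
a,d=snap('scene','s2'); find('scene',['lever_ball','dial_max','dial'],'spot_in')
b=cv2.imread('pics/s1.png')
f=lambda x:cv2.resize(x[220:266,372:422],(400,368),interpolation=cv2.INTER_CUBIC)
cv2.imwrite('pics/dial.png',np.hstack([f(b),f(a[:,:,::-1])]))
E
```

```text
[0.5706 0.2735 0.3564] [1.1517 0.0831 1.1005]
scene lever_ball [0.5753 0.2046 0.2305] 0.88
```

View pics/dial.png

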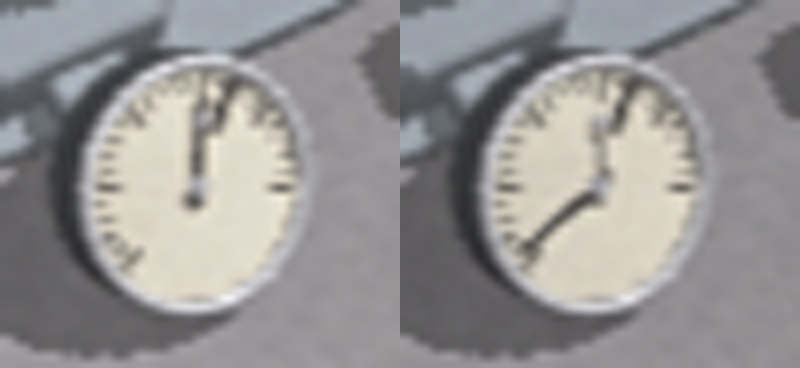

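The dial crops show the broad hand at about the 15 N tick under load (left half). After release (right half) it is back at 0, and the loose hand's eye is straight up at (600,125), about 15 N. The limit bar is clearly further clockwise, at about (625,105). The loose hand fell short, so the spring goes in the round tin.

Call:
jog_arm --pt "0 0 -3 0 0 -0.18 0" --pt "-5 0 -3 0 0 -0.36 0" --pt "-10 0 -3 0 0 -0.54 0" --pt "-15.2 0 -3 0 0 -0.72 0" --pt "-15.2 0 -3 0 0 -0.9 0"

```text
t: 23.52
position: [0.5618, 0.1184, 0.3896]
eef_rot: [[-0.739, 0.674, -0.002], [0.674, 0.739, -0.002], [0.001, -0.003, -1.0]]
ft_force: [0.6, 0.4, -0.9]
finger_gap: 0.005
gripper_force: 0.0
```

Call:
jog_arm --pt "0 0 0 0 0 -0.18 5.2" --pt "0 0 0 0 0 -0.36 5.2" --pt "0 0 0 0 0 -0.54 5.2" --pt "0 0 0 0 0 -0.72 5.2" --pt "0 0 0 0 0 -0.9 5.2"

```text
t: 24.15
position: [0.5619, 0.1217, 0.3893]
eef_rot: [[-0.986, -0.164, -0.003], [-0.164, 0.986, -0.0], [0.003, -0.0, -1.0]]
ft_force: [0.5, 0.2, -0.7]
finger_gap: 0.534
gripper_force: 0.0
```

Call:
jog_arm --pt "0 0 0 0 0 -0.18 5.2" --pt "0 0 0 0 0 -0.36 5.2" --pt "0 0 0 0 0 -0.54 5.2" --pt "0 0 0 0 0 -0.62 5.2" --pt "0 0 0 0 0 -0.62 5.2"

```text
t: 24.78
position: [0.5621, 0.1217, 0.3896]
eef_rot: [[-0.712, -0.702, -0.002], [-0.702, 0.712, -0.0], [0.002, 0.001, -1.0]]
ft_force: [0.6, -1.0, 0.1]
finger_gap: 0.595
gripper_force: 0.0
```

```bash
python3 - <<'E'
from h import *
o=bot.get_obs();print(o['position'],o['q'])
rel([.5618,.1216,.19],down(2.35))
bot.capture('side');find('side',['lever_ball'])
E
```

```text
[0.5621 0.1217 0.3896] [ 0.0933  0.2202  1.304  -0.0002  1.6197 -2.2555]
shift cm [-0.01 -0.02 19.96] rot [ 0.001 -0.002 -0.001]
side lever_ball [0.569  0.22   0.3131] 0.87
```

Lever is up at rest. I'll lower to look height and check where the spring is now.

Call:
jog_arm --pt "0 0 6 0 0 0 5.2" --pt "0 0 12 0 0 0 5.2" --pt "0 0 18 0 0 0 5.2" --pt "0 0 20 0 0 0 5.2" --pt "0 0 20 0 0 0 5.2"

```text
t: 25.5
position: [0.561, 0.1217, 0.1888]
eef_rot: [[-0.712, -0.702, -0.005], [-0.702, 0.712, -0.001], [0.004, 0.003, -1.0]]
ft_force: [0.5, 0.2, 0.2]
finger_gap: 0.593
gripper_force: 0.0
```

```bash
python3 - <<'E'
from h import *
T=wpose();p,d=snap('wrist','i');o=bot.get_obs();print(o['position'])
P=cloud(T,d)
s=P[(np.hypot(P[:,0]-.5625,P[:,1]-.12)<.03)&(P[:,2]>.068)&(P[:,2]<.13)]
for lo in (.068,.08,.095,.105):
  k=s[(s[:,2]>lo)&(s[:,2]<lo+.012)]
  if len(k)>5: print(lo,len(k),k[:,2].max(),cv2.minEnclosingCircle((k[:,:2]*1000).astype(np.float32)))
rel([.5618,.1216,.0675],down(2.35))
E
```

```text
[0.5624 0.1219 0.1905]
0.068 179 0.07960449813693465 ((561.90185546875, 121.50886535644531), 14.782299041748047)
0.08 187 0.0919284216684868 ((561.88916015625, 121.4123764038086), 14.67976188659668)
0.095 310 0.10699961617049017 ((562.0193481445312, 121.54548645019531), 14.808101654052734)
0.105 294 0.10911724199894265 ((562.013916015625, 121.5548324584961), 14.805740356445312)
shift cm [ 0.05  0.01 12.3 ] rot [ 0.001 -0.001 -0.001]
```

Call:
jog_arm --pt "0 0 5 0 0 0 5.2" --pt "0 0 9 0 0 0 5.2" --pt "0 0 11.5 0 0 0 5.2" --pt "0 0 12.2 0 0 0 5.2" --pt "0 0 12.2 0 0 0 5.2" --squeeze 5

```text
t: 26.18
position: [0.5638, 0.122, 0.07]
eef_rot: [[-0.712, -0.703, 0.002], [-0.703, 0.712, 0.0], [-0.001, -0.001, -1.0]]
ft_force: [0.1, 0.0, -0.3]
finger_gap: 0.596
gripper_force: 0.0
```

Call:
jog_arm --pt "0 0 0 0 0 0 2.6" --pt "0 0 0 0 0 0 2.6" --pt "0 0 0 0 0 0 2.6" --pt "0 0 0 0 0 0 2.6" --pt "0 0 0 0 0 0 2.6"

```text
t: 26.8
position: [0.5632, 0.122, 0.0693]
eef_rot: [[-0.711, -0.703, 0.001], [-0.703, 0.711, 0.0], [-0.001, -0.001, -1.0]]
ft_force: [0.5, 1.1, 3.8]
finger_gap: 0.337
gripper_force: 5.0
```

Call:
jog_arm --pt "0 0 -1 0 0 0 2.6" --pt "0 0 -4 0 0 0 2.6" --pt "0 0 -8 0 0 0 2.6" --pt "0 0 -11 0 0 0 2.6" --pt "0 0 -11 0 0 0 2.6"

```text
t: 27.42
position: [0.5642, 0.1221, 0.1813]
eef_rot: [[-0.711, -0.703, 0.005], [-0.703, 0.711, 0.0], [-0.004, -0.003, -1.0]]
ft_force: [0.3, 0.0, -0.9]
finger_gap: 0.335
gripper_force: 5.0
```

```bash
python3 - <<'E'
from h import *
o=bot.get_obs();print(o['position'],o['ft_force'])
rel([.629,-.328,.18],down(2.1))
E
```

```text
[0.5642 0.1221 0.1813] [ 0.2939  0.044  -0.864 ]
shift cm [ 27.03 -36.57   0.15] rot [-0.003  0.004  0.25 ]
```

Call:
jog_arm --pt "27 -36.6 0 0 0 0.25 2.6" --pt "27 -36.6 0 0 0 0.25 2.6" --pt "27 -36.6 0 0 0 0.25 2.6" --pt "27 -36.6 0 0 0 0.25 2.6" --pt "27 -36.6 0 0 0 0.25 2.6"

```text
t: 28.05
position: [0.6063, -0.1889, 0.1769]
eef_rot: [[-0.863, -0.505, -0.003], [-0.505, 0.863, 0.001], [0.002, 0.002, -1.0]]
ft_force: [0.9, -0.2, -1.5]
finger_gap: 0.335
gripper_force: 5.0
```

```bash
python3 - <<'E'
from h import *
o=bot.get_obs();print(o['position'])
rel([.629,-.328,.13],down(2.1))
E
```

```text
[ 0.6063 -0.1889  0.1769]
shift cm [  5.05 -13.17   4.67] rot [ 0.002 -0.002 -0.   ]
```

Call:
jog_arm --pt "5 -13.2 4.6 0 0 0 2.6" --pt "5 -13.2 4.6 0 0 0 2.6" --pt "5 -13.2 4.6 0 0 0 2.6" --pt "5 -13.2 4.6 0 0 0 2.6" --pt "5 -13.2 4.6 0 0 0 2.6"

```text
t: 28.68
position: [0.6305, -0.3246, 0.1326]
eef_rot: [[-0.863, -0.506, -0.001], [-0.506, 0.863, 0.001], [0.0, 0.002, -1.0]]
ft_force: [-0.1, -1.1, -1.1]
finger_gap: 0.337
gripper_force: 5.0
```

```bash
python3 - <<'E'
from h import *
T=wpose();p,d=snap('wrist','j');o=bot.get_obs();print(o['position'],o['ft_force'])
P=cloud(T,d);r=P[(np.hypot(P[:,0]-.629,P[:,1]+.328)<.075)&(np.hypot(P[:,0]-.629,P[:,1]+.328)>.045)&(P[:,2]>.032)&(P[:,2]<.040)]
from scipy.optimize import least_squares as L
c=L(lambda x:np.hypot(r[:,0]-x[0],r[:,1]-x[1])-.0605,[.629,-.328],loss='soft_l1',f_scale=.001).x;print(len(r),c)
rel([*c,.0135],down(2.1))
E
```

```text
[ 0.6308 -0.3244  0.1331] [-0.8274 -0.708  -0.5322]
1421 [ 0.6294 -0.3284]
shift cm [ 0.32 -0.28 11.96] rot [0.001 0.    0.002]
```

Call:
jog_arm --pt "0.3 -0.3 5 0 0 0 2.6" --pt "0.3 -0.3 9 0 0 0 2.6" --pt "0.3 -0.3 11 0 0 0 2.6" --pt "0.3 -0.3 11.7 0 0 0 2.6" --pt "0.3 -0.3 11.7 0 0 0 2.6"

```text
t: 29.35
position: [0.6306, -0.3305, 0.0169]
eef_rot: [[-0.863, -0.505, 0.001], [-0.505, 0.863, -0.001], [-0.001, -0.001, -1.0]]
ft_force: [0.3, -0.6, -0.3]
finger_gap: 0.336
gripper_force: 5.0
```

Call:
jog_arm --pt "0 0 0.1 0 0 0 2.6" --pt "0 0 0.2 0 0 0 2.6" --pt "0 0 0.2 0 0 0 2.6"

```text
t: 29.72
position: [0.63, -0.3309, 0.0145]
eef_rot: [[-0.863, -0.505, 0.001], [-0.505, 0.863, -0.001], [-0.0, -0.001, -1.0]]
ft_force: [0.2, 0.1, -0.6]
finger_gap: 0.33
gripper_force: 5.0
```

Call:
jog_arm --pt "0 0 0.1 0 0 0 2.6" --pt "0 0 0.2 0 0 0 2.6" --pt "0 0 0.25 0 0 0 2.6" --pt "0 0 0.25 0 0 0 2.6"

```text
t: 30.22
position: [0.63, -0.3308, 0.0125]
eef_rot: [[-0.863, -0.505, 0.0], [-0.505, 0.863, -0.0], [-0.0, -0.001, -1.0]]
ft_force: [-2.1, 0.6, 6.5]
finger_gap: 0.335
gripper_force: 5.0
```

Call:
jog_arm --pt "0 0 0 0 0 0 3.2" --pt "0 0 0 0 0 0 3.6" --pt "0 0 0 0 0 0 4.4" --pt "0 0 0 0 0 0 4.8" --pt "0 0 0 0 0 0 4.8"

```text
t: 30.85
position: [0.6298, -0.3306, 0.0113]
eef_rot: [[-0.863, -0.505, -0.0], [-0.505, 0.863, -0.0], [0.0, 0.0, -1.0]]
ft_force: [0.3, 1.0, -0.1]
finger_gap: 0.548
gripper_force: 0.0
```

Call:
jog_arm --pt "0 0 -1 0 0 0 4.8" --pt "0 0 -4 0 0 0 4.8" --pt "0 0 -9 0 0 0 4.8" --pt "0 0 -14 0 0 0 4.8" --pt "0 0 -14 0 0 0 4.8"

```text
t: 31.48
position: [0.633, -0.3327, 0.1577]
eef_rot: [[-0.863, -0.505, 0.009], [-0.505, 0.863, -0.006], [-0.005, -0.009, -1.0]]
ft_force: [0.6, 0.0, -0.3]
finger_gap: 0.546
gripper_force: 0.0
```

```bash
python3 - <<'E'
from h import *
a,_=snap('wrist','k');b,_=snap('side','m')
cv2.imwrite('pics/end.png',np.hstack([cv2.resize(a,(400,250)),b[100:350,160:560]])[:,:,::-1])
find('side',['spring','lever_ball'])
E
```

```text
side spring [ 0.626  -0.3305  0.0042] 0.57
side spring [0.6804 0.2992 0.0005] 0.32
side lever_ball [0.5702 0.2173 0.3117] 0.59
```

View pics/end.png

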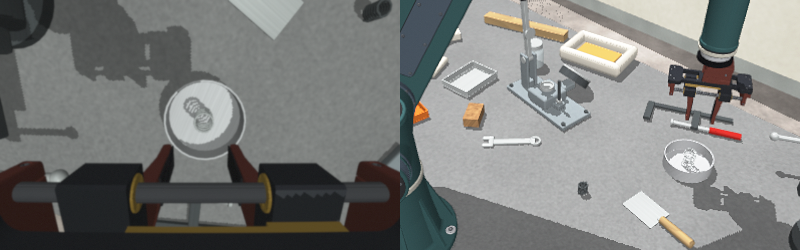

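The spring stands in the tin at (203,120) on the left and (690,160) on the right. The pan is empty, the lever is up and the other things have not moved.

```bash
python3 -c "
from plant import bot
print(bot.sign_off())"
```

```text
the job is handed in; nothing more can be done
None
```

The spring failed and is standing in the round tin: with the lever held on the stop screw for about 1.75 s, the dial's loose hand reached about 15 N, short of the 17 N limit bar. The job is handed in, with the lever back up and nothing else on the bench disturbed.

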